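# Unplug the test gauge from the air manifold and put it back in its rest

## Task

The pressure check is done: uncouple the test gauge from the air manifold and put it back upright in the empty hole of the wooden rest, hexagon fully home on the wood. Push the coupling's sprung sleeve back only as far as it takes to let the gauge go, feeling for it and without ramming it against its stop, then draw the gauge straight out so that the sleeve snaps fully forward. Press no harder than 25 N on the coupling, never yank or ram the gauge, and leave the blanking plugs, the tools in the rest, the tins and the spanner as they are.

Things in the scene. Friction and masses are not known exactly. Their poses are not given: they have to be found in the camera images.
- gauge_mid (a point): Test pressure gauge, 0.2 kg: round dial in a black rubber boot, 42 mm diameter, 24 mm thick, standing on edge on its nipple, 88 mm tall in all; grip it across its flat faces. Point: the dial's centre, 67 mm above the nipple's tip; x square to the flat faces (out of the white dial), z up. Coupled: 130 mm above the table, the dial's lower edge 1 mm above the sleeve's top.
- gauge_seat (a point): Centre of the underside of the brass hexagon (26 mm across, 7 mm thick) below the dial, on the nipple's axis, 29 mm below gauge_mid; z up. Nipple below it: 20 mm diameter, 38 mm long, with a round (hemispherical) nose and a locking groove 20 to 29 mm above the tip. Coupled, this point is about 1 mm above the coupling's mouth.
- rest_hole (a point): Centre of the mouth of the empty upright hole (22 mm wide, 40 mm deep, edge broken 1.5 mm) in the wooden rest, a fixed block 70 x 220 x 45 mm high on the table; mouth 45 mm above the table. The block runs along this point's y; the next hole, with a blow nozzle in it, is 95 mm away to -y.
- coupling1: One of three like upright couplings in a row, 100 mm apart, on a 56 x 300 x 40 mm aluminium manifold; which stands where changes. Brass body, knurled steel sleeve 38 mm wide with a rim at its top, 44 mm outer and 32 mm inner diameter, 6 mm thick. Origin: its axis at its foot, 40 mm above the table; mouth 60 mm above the origin, sleeve top 68 mm when forward.
- coupling2: Another such coupling, same origin. Fingers either side of the gauge's flat faces can stand with their tips on the sleeve's rim and push it down. The one that holds the gauge is the one on the gauge's axis.
- coupling3: Another such coupling, same origin. When the sleeve is back far enough the lock opens and a sprung valve pops the nipple up by 5 mm; it then stays unlocked there, lightly held, and the sleeve snaps forward when let go.
- sleeve1 (a joint): Sleeve of coupling1, m: 0 fully forward (up), grows as it is pushed back (down). About 7 N starts it and 9 to 13 N opens it. The three couplings look alike but differ in stroke: one lets go at about 5 mm and meets a solid stop at 6 mm, one at about 7 and 8 mm, one at about 12 and 13.7 mm; which is not known.
- sleeve2 (a joint): Sleeve of coupling2, as sleeve1.
- sleeve3 (a joint): Sleeve of coupling3, as sleeve1.
- plug_a_mid (a point): Blanking plug with a red cap (22 mm diameter), locked in another outlet; this point is on its axis, 49 mm above its nipple's tip; its top stands 124 mm above the table.
- plug_b_mid (a point): Blanking plug with a red cap (22 mm diameter), locked in another outlet; this point is on its axis, 49 mm above its nipple's tip; its top stands 124 mm above the table.
- nozzle: Blow nozzle standing in the rest's middle hole: blue, 22 mm diameter, its top 121 mm above the table. Origin at its nipple's tip.
- spare: Spare brass nipple standing in the rest's last hole, top 70 mm above the table. Origin at its tip.
- tin1: Lidded tin, 71 mm diameter, 62 mm high; origin: centre of its underside.
- tin2: Lidded tin, 63 mm diameter, 55 mm high; origin: centre of its underside.
- tin3: Lidded tin, 75 mm diameter, 70 mm high; origin: centre of its underside.
- spanner: Steel spanner, 180 mm long, lying on the table.
Things that resemble listed ones, but are neither listed nor needed, are in the scene too. What is shaped like the part that bears rest_hole but white is not meant.

How it is judged:
By the outcome, as a careful person would: the job done as asked, in the order asked, and still so for the second after the job is handed in, with the robot touching nothing.
It also fails if it takes over 72 s, if anything falls off the work surface, if the arm or the gripper's body presses on something with over 40 N, if the wrist force passes 120 N, or if a joint passes its speed limit or range.

## Robot

A 6-joint arm with a two-finger parallel gripper is mounted at the origin on the work surface. World frame = base frame: x ahead of the robot, y to its left, z up, the work surface at z = 0. Lengths are in m, angles in rad, forces in N, time in s.
With the tool pointing down it reaches from about 0.35 to 0.975 m from the base axis. Payload 4.9 kg.
Tool frame: the origin (TCP) lies at the very end of the fingers, on their centre line; the grasp point (between the pads) lies behind it (manip.pinch_z is the y of the grasp point in the tool frame, in m); y points along the fingers, x is the direction in which the jaws open and shut, and the axes are right-handed (so a half turn about y gives the same grasp; the last joint's range is limited). The gripper opens to 85 mm and grips with 20 to 120 N. Pads are 22 mm wide; open, the fingers measure 114 mm over their backs; the gripper's body (76 mm by 85 mm) begins 54 mm behind the grasp point. The pads swing forward as they close: fully open they stand 13 mm farther back than shut.
Start: joints at [-1.246, 0.053, 1.613, -0, 1.476, -0.119], TCP at [0.268, -0.564, 0.231] pointing down, gripper open.
Joint ranges: [-3.01, 3.01], [-1.01, 2.22], [0.06, 2.58], [-1.02, 4.17], [0.09, 2.62], [-3.14, 3.14]. Speed limits (rad/s): [2.57, 2.57, 3.14, 3.14, 3.14, 3.14].

## Interface

Orientations are given as a unit quaternion [w, x, y, z].
In Python, from plant import manip gives the robot as it stands.
- The arm moves only by the tool drive_tool, never from a script. Its argument "motion" is a list of rows, each a list of 3 entries, a list of its own where there are three numbers: the shift along the tool's x, y, z in units of 25 mm (1.0 is 25 mm), then the turn, a rotation vector about the tool's x, y, z in units of 5 degrees (1.0 is 5 degrees), then the closure, from -1 (fully open) to 1 (shut). A call has 1 to 12 rows; each row shifts and turns the commanded pose from where the row before left it, along the tool's axes as they then stand; what a row does not reach is not made up. A row lasts 1/10 s, in which the tool goes at most 50 mm and 8.59 degrees, less where a joint would pass 70% of its speed; a pose out of reach is approached as far as the arm can. A call is refused whole if a number of a shift passes 1 or a number of a turn 1, either way. A call with a gripper value outside its range is refused whole. The fingers move at their own pace and stop on an object; the grip force is fixed at half the most. Time passes only in rows, so rows that do not move let the fingers close. It gives the time, the measured TCP pose, the force and the opening at its end, in the units of the state.
- manip.state(): the state, without advancing time (a new reading comes with each control period).
- manip.grab_frame(name): name is "side" or "top" or "wrist"; returns a dict with "img" (400x640x3 uint8, blue, green, red), "range_z" (400x640 float32, m along the optical axis (not along the pixel's ray), 0 where there is no reading), "camera_matrix" (3x3 intrinsics, pixels), "world_from_camera" (4x4, takes a point from camera to world coordinates); the wrist camera has in their place "T_tool_cam" (4x4, takes a point from camera to tool coordinates, whose origin is the TCP and whose axes are the tool frame's). Camera axes: x right, y down, z forward; pixel columns grow to the right and rows downward; lengths in m; the calibration is good to about 2 mm. The wrist camera is an equidistant fisheye: a pixel r from the principal point sees the ray r / f radians off the axis. A picture is of the moment at which its call begins: read the wrist's pose just before it.
- manip.job_done(): hands the job in, once; it reports no verdict.
The state is a dict: "time": time; "joint_pos": joint angles; "joint_vel": joint speeds; "joint_efforts": joint torques, N m; "tool_pos": TCP position; "tool_rot": TCP orientation; "contact_force": force on the tool from outside, world axes, zero at the start; "ft_torque": the same for the moment, N m; "gripper_width": opening from 0.0 (shut) to 1.0 (fully open).
Only numpy, scipy, OpenCV 4.12 (cv2) and the standard library are available. Lean on these libraries where they do the work, as an engineer would, in place of code of your own. Each camera call takes 0.05 s, during which the arm holds its last target. There are 200 camera calls.

## Working session

There is one attempt and no reset: what is moved stays moved. The work goes in short steps, Python scripts to look and compute and a tool call to move; the robot and the scene stay as the last step left them, time stands still between calls to the robot, and variables do not carry over. Pictures are saved under pics/ and viewed, about 8 in all and at most 12, crops included, and the job is handed in when it is done.

Besides the shell and the picture viewer there is one more tool, called after ">>>" as a command line: name --argument value ..., lists and objects as JSON in quotes. drive_tool: Moves the arm, as the interface text tells. Its arguments: {"type":"object","properties":{"motion":{"type":"array","items":{"type":"array"}}},"required":["motion"]}

```bash
mkdir -p pics; ls; python3 - <<'E'
from plant import manip
import cv2,numpy as np,pickle
print(manip.state(), manip.pinch_z)
d={}
for n in("side","top"):
    f=manip.grab_frame(n); d[n]=f; cv2.imwrite(f"pics/{n}0.png",f["img"]); print(n,f["camera_matrix"],f["world_from_camera"])
pickle.dump(d,open("f0.pkl","wb"))
E
```

```text
pics
{'time': 0.0, 'joint_pos': array([-1.24599445e+00,  5.33326001e-02,  1.61429454e+00, -2.57044937e-06,
        1.47601109e+00, -1.18994613e-01]), 'joint_vel': array([ 0.00069823,  0.00032039, -0.00064065,  0.00195833,  0.00134159,
       -0.00078636]), 'joint_efforts': array([ 1.49879397e-03, -3.93676400e+01, -3.70176458e+01, -5.89862043e-05,
        7.04114093e-03,  5.03794851e-06]), 'tool_pos': array([ 0.26815853, -0.56385599,  0.23007774]), 'tool_rot': array([ 0.59823677, -0.59732586,  0.37826138, -0.3771378 ]), 'contact_force': array([ 1.92745566, -0.70040284,  0.81088106]), 'ft_torque': array([-0.03803674,  0.04004373, -0.01499495]), 'gripper_width': 1.002053441784949} -0.0187
side [[490.85999443   0.         323.50761487]
 [  0.         490.85999443 204.74786418]
 [  0.           0.           1.        ]] [[-0.92406562 -0.19599651  0.32815865  0.12023972]
 [-0.38221403  0.4825517  -0.78807125  0.88793224]
 [-0.0038943  -0.85365639 -0.52082205  0.70148012]
 [ 0.          0.          0.          1.        ]]
top [[489.58098818   0.         318.16357964]
 [  0.         489.58098818 197.34666194]
 [  0.           0.           1.        ]] [[ 1.04243722e-02 -9.75915954e-01  2.17897642e-01  2.30177181e-01]
 [-9.99930811e-01 -8.98596497e-03  7.59119893e-03 -3.86955197e-04]
 [-5.45035157e-03 -2.17961699e-01 -9.75942104e-01  1.36542762e+00]
 [ 0.00000000e+00  0.00000000e+00  0.00000000e+00  1.00000000e+00]]
```

View pics/top0.png

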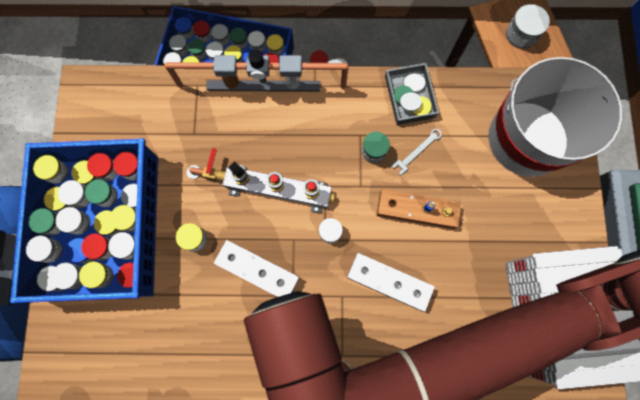

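View pics/side0.png

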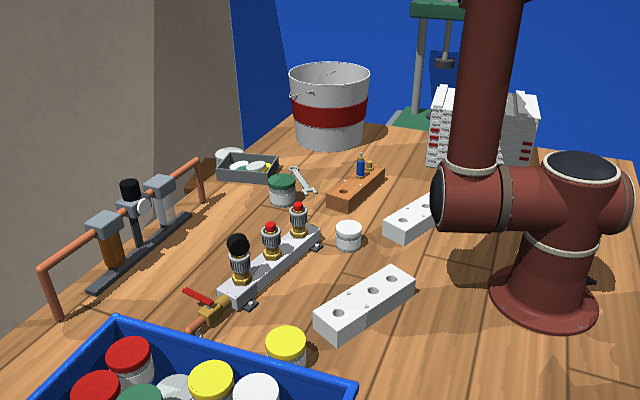

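The top view shows the gauge at about (237,172), the red plugs at (275,180) and (311,187), and the wooden rest's empty hole at about (392,203). The side view agrees: gauge at (238,250), hole at (343,190).

```bash
cat > h.py <<'E'
import numpy as np,cv2,pickle
def ray(f,u,v,z):
    K=f["camera_matrix"];T=f["world_from_camera"]
    d=T[:3,:3]@np.linalg.solve(K,[u,v,1.]);o=T[:3,3]
    return o+d*(z-o[2])/d[2]
def proj(f,p):
    T=np.linalg.inv(f["world_from_camera"]);q=f["camera_matrix"]@(T[:3,:3]@np.array(p)+T[:3,3]);return q[:2]/q[2]
def cloud(f):
    K=f["camera_matrix"];T=f["world_from_camera"];z=f["range_z"]
    v,u=np.mgrid[:400,:640];P=np.stack([(u-K[0,2])/K[0,0]*z,(v-K[1,2])/K[1,1]*z,z],-1)
    return P@T[:3,:3].T+T[:3,3]
def caps(f):
    hsv=cv2.cvtColor(f["img"],cv2.COLOR_BGR2HSV);h,s,v=cv2.split(hsv)
    return h,s,v
E
python3 - <<'E'
from h import *
d=pickle.load(open("f0.pkl","rb"));t=d["top"];s=d["side"]
a=cv2.resize(t["img"][150:230,180:340],None,fx=4.5,fy=4.5,interpolation=2)[:, :720]
b=cv2.resize(t["img"][180:240,365:475],None,fx=4.5,fy=4.5,interpolation=2)
c=np.zeros((600,800,3),np.uint8);c[:360,:720]=a;c[360:360+240,:495]=b[:240,:495]
e=cv2.resize(s["img"][225:305,210:310],None,fx=3,fy=3,interpolation=2);c[360:600,500:800]=e
cv2.imwrite("pics/c0.png",c)
for n,f,boxes in(("top",t,[(262,168,290,192),(300,175,325,200)]),("side",s,[(260,218,282,236),(288,198,308,214)])):
    P=cloud(f);h,sa,v=caps(f);m=((h<8)|(h>172))&(sa>150)&(v>80)
    for x0,y0,x1,y1 in boxes:
        mm=np.zeros_like(m);mm[y0:y1,x0:x1]=m[y0:y1,x0:x1]
        q=P[mm];top=mm&(P[...,2]>.118)
        vv,uu=np.nonzero(top);print(n,mm.sum(),top.sum(),q[:,2].max(),P[top].mean(0),ray(f,uu.mean(),vv.mean(),.124) if len(uu) else 0)
P=cloud(t)
g=np.zeros((400,640),bool);g[155:190,222:255]=1;g&=P[...,2]>.112
q=P[g];print("gauge",g.sum(),q.mean(0),q.min(0),q.max(0))
w=np.zeros((400,640),bool);w[185:232,370:470]=1;w&=abs(P[...,2]-.045)<.004
vv,uu=np.nonzero(w);r=cv2.minAreaRect(np.array([ray(t,u,v,.045)[:2] for u,v in zip(uu,vv)],np.float32)*1000);print("rest",r,cv2.boxPoints(r))
for y in range(196,211): print(y,t["img"][y,384:401].sum(1).tolist(),(P[y,384:401:2,2]*1000).astype(int).tolist())
E
```

```text
top 53 49 0.1288695879169981 [0.55855611 0.1257824  0.12251446] [0.55815949 0.12563126 0.124     ]
top 54 48 0.12774390007714898 [0.53830377 0.02816867 0.12275366] [0.53799229 0.02813897 0.124     ]
side 86 58 0.126106184324563 [0.55999154 0.12980102 0.12276209] [0.55903842 0.13144673 0.124     ]
side 72 49 0.12593721887503295 [0.54067272 0.0319351  0.12318791] [0.5400693  0.03316082 0.124     ]
gauge 171 [0.56483303 0.21516664 0.17864111] [ 0.23017718 -0.00038696  0.11404815] [0.59724766 0.24552429 1.36542762]
rest ((498.3411865234375, -268.4736633300781), (220.1497039794922, 71.24928283691406), 80.59325408935547) [[ 445.2047  -371.24576]
 [ 515.4959  -382.8909 ]
 [ 551.47766 -165.70157]
 [ 481.18646 -154.05643]]
196 [489, 489, 487, 492, 492, 496, 492, 493, 492, 495, 489, 492, 488, 482, 478, 473, 474] [41, 43, 42, 45, 44, 46, 39, 43, 46]
197 [486, 485, 486, 484, 488, 489, 487, 485, 492, 490, 494, 499, 501, 498, 496, 496, 497] [43, 48, 42, 44, 44, 43, 45, 40, 41]
198 [488, 483, 484, 477, 477, 466, 452, 440, 442, 453, 471, 488, 492, 494, 492, 502, 503] [36, 47, 43, 44, 1365, 44, 45, 4
[... 822 characters left out ...]
4, 309, 413, 479, 484, 485, 490] [40, 48, 44, 4, 2, 2, 43, 44, 47]
206 [492, 493, 492, 482, 455, 398, 317, 265, 253, 289, 335, 392, 449, 473, 478, 478, 484] [42, 45, 43, 3, 9, 5, 41, 47, 43]
207 [511, 504, 497, 497, 493, 477, 436, 392, 385, 401, 436, 461, 475, 480, 477, 480, 479] [44, 42, 44, 47, 39, 42, 43, 40, 42]
208 [509, 514, 508, 510, 505, 504, 497, 488, 482, 486, 488, 491, 489, 485, 491, 482, 486] [41, 45, 46, 46, 41, 39, 45, 44, 1365]
209 [502, 509, 511, 508, 509, 511, 516, 511, 507, 505, 509, 508, 501, 500, 495, 495, 495] [44, 48, 43, 47, 49, 42, 43, 47, 45]
210 [491, 494, 494, 493, 495, 506, 501, 502, 507, 511, 505, 510, 512, 511, 512, 507, 504] [46, 47, 46, 44, 45, 39, 43, 41, 48]
```

View pics/c0.png

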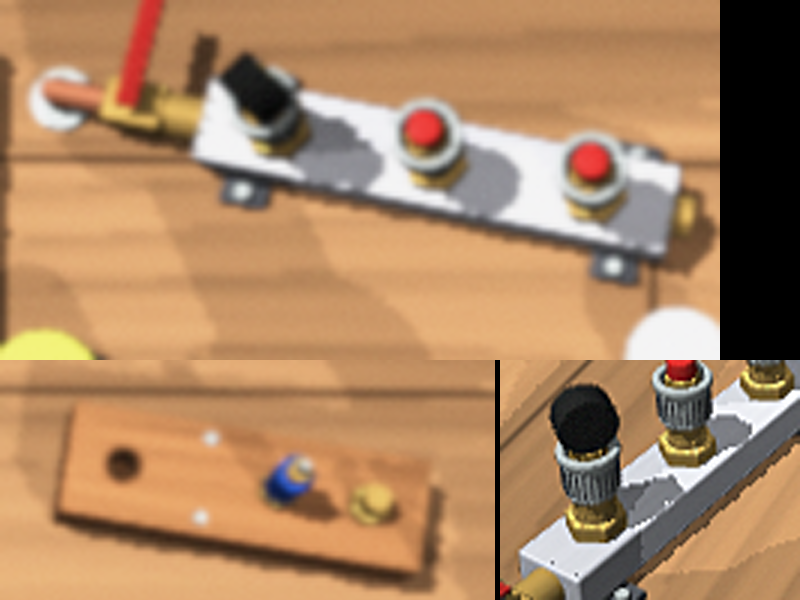

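The crop shows the black dial on the left coupling at (256,88), with its long side running at about 45° in the image. The two plugs are beside it, and the rest's empty hole is at (123,463).

```bash
cat >> h.py <<'E'
from scipy.spatial.transform import Rotation as R
def rot(q): return R.from_quat([q[1],q[2],q[3],q[0]])
def plan(s,p,x):
    """tool-frame shift(units) & yaw turn about tool y(units) to reach p with tool x along +-x, tool down"""
    M=rot(s["tool_rot"]); 
    for sg in(1,-1):
        X=sg*np.array([x[0],x[1],0]);X/=np.linalg.norm(X);Y=np.array([0,0,-1.]);T=R.from_matrix(np.c_[X,Y,np.cross(X,Y)])
        print("turn units",np.round((M.inv()*T).as_rotvec(degrees=True)/5,3),"world deg",np.round((T*M.inv()).as_rotvec(degrees=True),2))
    print("shift units",np.round(M.inv().apply(np.array(p)-s["tool_pos"])/.025,3))
E
python3 - <<'E'
from h import *
from plant import manip
d=pickle.load(open("f0.pkl","rb"));t=d["top"];sd=d["side"];s=manip.state()
P=cloud(t)
for n,f,(x0,y0,x1,y1) in(("top",t,(222,155,255,185)),("side",sd,(222,228,255,262))):
    h,sa,v=caps(f);P=cloud(f);m=np.zeros((400,640),np.uint8);m[y0:y1,x0:x1]=(v<70)[y0:y1,x0:x1]
    m[P[...,2]<.1]=0
    k,l,st,ce=cv2.connectedComponentsWithStats(m);i=1+st[1:,4].argmax();vv,uu=np.nonzero(l==i)
    q=P[l==i];q=q[(q[:,2]>.1)&(q[:,2]<.16)]
    print(n,st[i],ce[i],ray(f,*ce[i],.14),"cloud mean",q.mean(0),q[:,2].max())
    pts=np.array([ray(f,u,w,.145)[:2] for u,w in zip(uu,vv)],np.float32)*1000
    r=cv2.minAreaRect(pts);print(r);c=np.cov(pts.T);w,V=np.linalg.eigh(c);print(np.sqrt(w*12),V[:,1])
    print("expected px of (.578,.226,.13)",proj(f,(.578,.226,.13)))
M=rot(s["tool_rot"]).as_matrix();print(M)
# hole centre: darkness-weighted, top
im=t["img"].astype(int).sum(2);w=np.clip(480-im[194:212,382:402],0,None);w[w<60]=0
v,u=np.mgrid[194:212,382:402];print("hole",(u*w).sum()/w.sum(),(v*w).sum()/w.sum(),ray(t,(u*w).sum()/w.sum(),(v*w).sum()/w.sum(),.045))
E
```

```text
top [229 162  17  18 143] [237.26573427 170.27272727] [0.57394184 0.22016172 0.14      ] cloud mean [0.57331815 0.21973694 0.14209037] 0.15227536549431409
((571.190185546875, 218.31983947753906), (48.117801666259766, 23.956462860107422), 51.63283157348633)
[22.68245006 44.57818608] [0.67864432 0.73446708]
expected px of (.578,.226,.13) [235.74916742 169.79878702]
side [227 233  23  26 416] [237.77163462 244.73557692] [0.57118146 0.2385512  0.14      ] cloud mean [0.57568459 0.23200866 0.13430391] 0.15218377647181347
((566.3504638671875, 244.28668212890625), (39.9781608581543, 79.31977844238281), 44.4609489440918)
[36.35428616 69.44917185] [-0.60259243  0.7980491 ]
expected px of (.578,.226,.13) [238.56327253 244.5994826 ]
[[ 4.29377838e-01 -5.77301038e-04  9.03124764e-01]
 [-9.03123134e-01  1.72964079e-03  4.29378170e-01]
 [-1.80996190e-03 -9.99998338e-01  2.21295502e-04]]
hole 392.0092860906217 202.67426238145416 [ 0.51182493 -0.19367752  0.045     ]
```

>>> drive_tool --motion '[[[-0.5,0,0.5],[0,0,0],-1],[[-0.94,0,1],[0,0,0],-1],[[-0.94,0,1],[0,0,0],-1],[[-0.94,0,1],[0,0,0],-1],[[-0.94,0,1],[0,0,0],-1],[[-0.94,0,1],[0,0,0],-1],[[-0.94,0,1],[0,0,0],-1],[[-0.94,0,1],[0,0,0],-1],[[-0.94,0,1],[0,0,0],-1],[[-0.94,0,1],[0,0,0],-1],[[-0.94,0,1],[0,0,0],-1],[[-0.94,0,1],[0,0,0],-1]]'

```text
time: 1.3
tool_pos: [0.4115, -0.1939, 0.2309]
tool_rot: [0.598, -0.598, 0.378, -0.378]
contact_force: [-0.4, 0.2, -1.0]
gripper_width: 1.001
```

>>> drive_tool --motion '[[[-0.94,0,1],[0,0,0],-1],[[-0.94,0,1],[0,0,0],-1],[[-0.94,0,1],[0,0,0],-1],[[-0.94,0,1],[0,0,0],-1],[[-0.94,0,1],[0,0,0],-1],[[-0.94,0,1],[0,0,0],-1],[[-0.94,0,1],[0,0,0],-1],[[-0.94,0,1],[0,0,0],-1],[[-0.94,0,1],[0,0,0],-1],[[-0.94,0,1],[0,0,0],-1],[[-0.5,0,0.5],[0,0,0],-1],[[0,0,0],[0,0,0],-1]]'

```text
time: 2.5
tool_pos: [0.5419, 0.1419, 0.2309]
tool_rot: [-0.598, 0.599, -0.377, 0.376]
contact_force: [0.3, -0.3, 0.3]
gripper_width: 0.999
```

>>> drive_tool --motion '[[[0,0,0],[0,-1,0],-1],[[0,0,0],[0,-1,0],-1],[[0,0,0],[0,-1,0],-1],[[0,0,0],[0,-1,0],-1],[[0,0,0],[0,-0.4,0],-1],[[0,0,0],[0,0,0],-1],[[0,0,0],[0,0,0],-1]]'

```text
time: 3.2
tool_pos: [0.542, 0.1393, 0.2313]
tool_rot: [-0.659, 0.659, -0.257, 0.257]
contact_force: [0.2, 0.7, -0.2]
gripper_width: 1.001
```

```bash
python3 - <<'E'
from h import *
from plant import manip
s=manip.state();print(s)
f=manip.grab_frame("wrist");print(f["camera_matrix"],f["T_tool_cam"]);pickle.dump((s,f),open("w1.pkl","wb"));cv2.imwrite("pics/w1.png",f["img"])
plan(s,(.578,.226,.2),(.734,-.679))
E
```

```text
{'time': 3.2, 'joint_pos': array([ 1.18612758e-01, -1.02760334e-01,  1.76567612e+00, -2.38888182e-04,
        1.47895263e+00,  8.63360723e-01]), 'joint_vel': array([ 0.00707915,  0.00461119, -0.00411259,  0.00219058, -0.0026891 ,
       -0.00244377]), 'joint_efforts': array([-1.57495646e-02, -3.25763047e+01, -3.70427263e+01, -3.39647071e-03,
        4.52742781e-03, -9.99421376e-03]), 'tool_pos': array([0.54202366, 0.13925221, 0.23125221]), 'tool_rot': array([-0.65852878,  0.65876905, -0.25730415,  0.25721151]), 'contact_force': array([ 0.20906051,  0.65040821, -0.21136748]), 'ft_torque': array([0.00089087, 0.00945886, 0.00102258]), 'gripper_width': 1.000592119424977}
[[309.70691629   0.         313.71377357]
 [  0.         309.70691629 194.25101406]
 [  0.           0.           1.        ]] [[ 9.99999876e-01  1.14557349e-04 -4.85205362e-04 -1.12018366e-04]
 [ 4.96003779e-04 -3.26762481e-01  9.45106362e-01 -1.41411912e-01]
 [-5.02780286e-05 -9.45106485e-01 -3.26762497e-01  8.44016892e-02]
 [ 0.00000000e+00  0.00000000e+00  0.00000000e+00  1.00000000e+00]]
turn units [0.004 0.02  0.   ] world deg [ 0.02 -0.01 -0.1 ]
turn units [ 0.000e+00 -3.598e+01 -7.000e-03] world deg [2.000e-02 2.000e-02 1.799e+02]
shift units [-1.294  1.249  3.527]
```

View pics/w1.png

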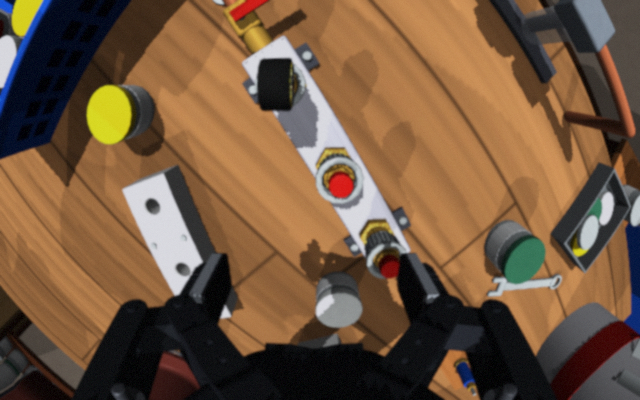

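The wrist view shows the gauge at (276,84), with its flat faces nearly vertical in the image, so the jaws' x is nearly square to them. I'll move above it and measure again.

>>> drive_tool --motion '[[[-0.3,0.2,0.8],[0,0,0],-1],[[-0.4,0.3,0.9],[0,0,0],-1],[[-0.4,0.3,0.9],[0,0,0],-1],[[-0.2,0.1,0.9],[0,0,0],-1],[[0,0,0],[0,0,0],-1],[[0,0,0],[0,0,0],-1]]'

```text
time: 3.85
tool_pos: [0.5775, 0.2262, 0.2086]
tool_rot: [-0.659, 0.659, -0.257, 0.256]
contact_force: [-0.5, -1.0, -0.2]
gripper_width: 1.004
```

```bash
cat >> h.py <<'E'
def wpix(s,f,p):
    M=rot(s["tool_rot"]).as_matrix();q=M.T@(np.asarray(p,float)-s["tool_pos"]);T=np.linalg.inv(f["T_tool_cam"]);c=T[:3,:3]@q+T[:3,3]
    K=f["camera_matrix"];th=np.arctan2(np.hypot(c[0],c[1]),c[2]);a=c[:2]/np.hypot(c[0],c[1]);return K[:2,2]+K[0,0]*th*a
def wdirs(s,f,u,v):
    K=f["camera_matrix"];a=(np.asarray(u,float)-K[0,2])/K[0,0];b=(np.asarray(v,float)-K[1,2])/K[0,0];th=np.hypot(a,b)+1e-9
    d=np.stack([a/th*np.sin(th),b/th*np.sin(th),np.cos(th)],-1);M=rot(s["tool_rot"]).as_matrix();T=f["T_tool_cam"]
    return s["tool_pos"]+M@T[:3,3], d@(M@T[:3,:3]).T, np.cos(th)
def wray(s,f,u,v,z):
    o,d,_=wdirs(s,f,u,v);return o+d*((z-o[2])/d[...,2])[...,None]
def wcloud(s,f):
    v,u=np.mgrid[:400,:640];o,d,c=wdirs(s,f,u,v);return o+d*(f["range_z"]/c)[...,None]
E
python3 - <<'E'
from h import *
from plant import manip
s=manip.state();print(s["tool_pos"],s["time"])
f=manip.grab_frame("wrist");pickle.dump((s,f),open("w2.pkl","wb"));cv2.imwrite("pics/w2.png",f["img"])
P=wcloud(s,f);M=rot(s["tool_rot"]).as_matrix()
h,sa,v=caps(f);m=((P[...,2]>.112)&(P[...,2]<.156)&(np.hypot(P[...,0]-.578,P[...,1]-.226)<.04)&(v<90)).astype(np.uint8)
k,l,st,ce=cv2.connectedComponentsWithStats(m);i=1+st[1:,4].argmax();q=P[l==i];print(st[i],ce[i],q.mean(0))
tq=(q-s["tool_pos"])@M;print("tool mm pct",np.round(np.percentile(tq,[2,50,98],axis=0)*1000,1))
print("yaw in tool xz of cloud:",np.linalg.eigh(np.cov(tq[:,[0,2]].T)))
m=((h<8)|(h>172))&(sa>150)&(abs(P[...,2]-.122)<.006)&(np.hypot(P[...,0]-.549,P[...,1]-.08)<.08)
k,l,st,ce=cv2.connectedComponentsWithStats(m.astype(np.uint8))
for i in range(1,k):
  if st[i,4]>60:print("plug",st[i],wray(s,f,*ce[i],.124),P[l==i].mean(0))
E
```

```text
[0.57748788 0.22623902 0.20857162] 3.85
[ 303  174   35   55 1791] [319.21663875 201.13512004] [0.58586927 0.22994591 0.14518285]
tool mm pct [[ -7.7  57.7 -12.2]
 [  3.5  61.4   9.9]
 [ 14.9  78.   23.2]]
yaw in tool xz of cloud: EighResult(eigenvalues=array([4.54764214e-05, 1.10367380e-04]), eigenvectors=array([[-0.99990051,  0.01410599],
       [ 0.01410599,  0.99990051]]))
plug [363 272  23  23 391] [0.56418212 0.13176577 0.124     ] [0.56360461 0.13046968 0.12221253]
```

View pics/w2.png

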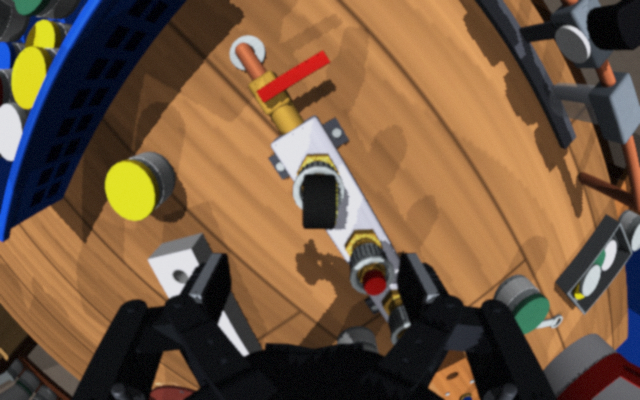

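The gauge is at (320,200) between the fingers, with its edges vertical in the image. The cloud puts it about 3.5 mm towards +x in the tool frame. I'll fit the circle for the z offset.

```bash
python3 - <<'E'
from h import *
from scipy.optimize import least_squares
s,f=pickle.load(open("w2.pkl","rb"))
P=wcloud(s,f);M=rot(s["tool_rot"]).as_matrix();h,sa,v=caps(f)
m=((P[...,2]>.112)&(P[...,2]<.156)&(np.hypot(P[...,0]-.582,P[...,1]-.228)<.035)&(v<60)).astype(np.uint8)
k,l,st,ce=cv2.connectedComponentsWithStats(m);L=l==1+st[1:,4].argmax();tq=(P[L]-s["tool_pos"])@M*1000
r=least_squares(lambda a:np.hypot(tq[:,1]-a[0],tq[:,2]-a[1])-21,[79,2],loss="soft_l1");print("centre y,z",r.x,np.median(abs(r.fun)))
# edges per image row
rows=[];
for y in range(st[:,1].max(),400):
    u=np.nonzero(L[y])[0]
    if len(u)>10: 
        a=[((P[y,x]-s["tool_pos"])@M*1000) for x in(u[0],u[-1])]; rows.append([y,a[0][0],a[1][0],a[0][2],a[0][1]])
print(np.round(rows[::4],1))
# ring: grey rim top z=.108
yz=[ ]
E
```

```text
centre y,z [79.50207907  2.35577214] 0.3600015031723931
[[ 1.75e+02 -5.90e+00  1.25e+01  2.33e+01  7.88e+01]
 [ 1.79e+02 -7.20e+00  1.44e+01  2.19e+01  7.32e+01]
 [ 1.83e+02 -7.90e+00  1.50e+01  1.96e+01  7.05e+01]
 [ 1.87e+02 -7.70e+00  1.47e+01  1.82e+01  6.55e+01]
 [ 1.91e+02 -7.70e+00  1.47e+01  1.58e+01  6.40e+01]
 [ 1.95e+02 -7.60e+00  1.47e+01  1.39e+01  6.09e+01]
 [ 1.99e+02 -7.60e+00  1.39e+01  1.12e+01  6.01e+01]
 [ 2.03e+02 -7.00e+00  1.39e+01  8.00e+00  6.09e+01]
 [ 2.07e+02 -7.00e+00  1.46e+01  5.70e+00  5.90e+01]
 [ 2.11e+02 -7.00e+00  1.39e+01  2.50e+00  5.96e+01]
 [ 2.15e+02 -7.00e+00  1.48e+01  1.00e-01  5.81e+01]
 [ 2.19e+02 -7.10e+00  1.42e+01 -4.20e+00  6.10e+01]
 [ 2.23e+02 -7.20e+00  1.44e+01 -7.40e+00  6.10e+01]
 [ 2.27e+02 -6.60e+00  1.39e+01 -1.22e+01  6.44e+01]]
```

>>> drive_tool --motion '[[[0.15,0,0.1],[0,0,0],-1],[[0,0.5,0],[0,0,0],-0.5],[[0,0.6,0],[0,0,0],-0.3],[[0,0.6,0],[0,0,0],-0.1],[[0,0.6,0],[0,0,0],0.0],[[0,0.5,0],[0,0,0],0.1],[[0,0.3,0],[0,0,0],0.2],[[0,0,0],[0,0,0],0.24],[[0,0,0],[0,0,0],0.24],[[0,0,0],[0,0,0],0.24]]'

```text
time: 4.9
tool_pos: [0.5829, 0.2259, 0.1324]
tool_rot: [0.659, -0.659, 0.256, -0.257]
contact_force: [-0.7, 0.2, -0.8]
gripper_width: 0.378
```

```bash
python3 - <<'E'
from h import *
from plant import manip
s=manip.state();print(s["tool_pos"],s["time"],s["contact_force"],s["gripper_width"])
f=manip.grab_frame("wrist");g=manip.grab_frame("side");pickle.dump((s,f,g),open("w3.pkl","wb"))
a=cv2.resize(f["img"][170:370,200:440],None,fx=2.2,fy=2.2);b=cv2.resize(g["img"][190:310,190:290],None,fx=2.7,fy=3.0)
c=np.zeros((440,800,3),np.uint8);c[:440,:528]=a;c[:360,530:800]=b;cv2.imwrite("pics/w3.png",c)
E
```

```text
[0.58285521 0.22591714 0.13240709] 4.9 [-0.659446    0.17952917 -0.83571785] 0.3779956778168585
```

View pics/w3.png

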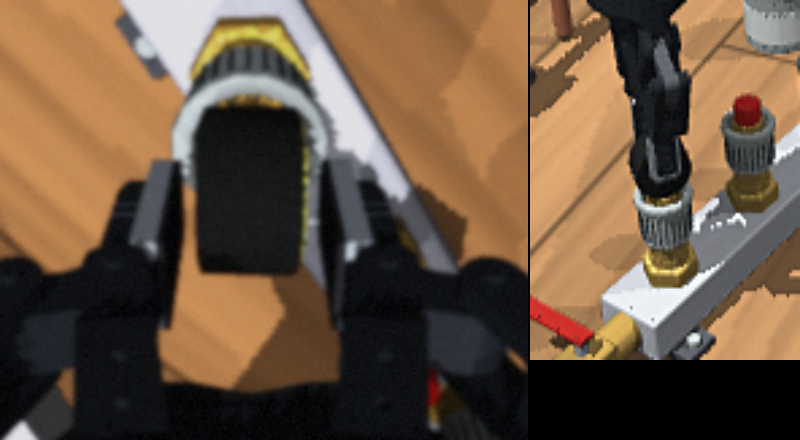

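The fingers straddle the dial centrally: gap columns 180–325 and dial columns 195–302 in the crop, with the rim below both tips. I'll descend and feel for contact.

>>> drive_tool --motion '[[[0,0.2,0],[0,0,0],0.24],[[0,0.2,0],[0,0,0],0.24],[[0,0.2,0],[0,0,0],0.24],[[0,0.1,0],[0,0,0],0.24],[[0,0.04,0],[0,0,0],0.24],[[0,0.04,0],[0,0,0],0.24],[[0,0,0],[0,0,0],0.24],[[0,0,0],[0,0,0],0.24]]'

```text
time: 5.8
tool_pos: [0.5823, 0.2257, 0.112]
tool_rot: [0.659, -0.659, 0.257, -0.257]
contact_force: [-0.3, -1.3, -0.3]
gripper_width: 0.379
```

```bash
cat > chk.py <<'E'
from h import *
from plant import manip
from scipy.optimize import least_squares
s=manip.state();f=manip.grab_frame("wrist");P=wcloud(s,f);M=rot(s["tool_rot"]).as_matrix();h,sa,v=caps(f)
tq=(P-s["tool_pos"])@M*1000
wz=P[...,2]*1000
m=(abs(tq[...,0])<9)&(abs(tq[...,2])<26)&(wz>112)&(wz<175)&(v<60)
q=tq[m]
r=least_squares(lambda a:np.hypot(q[:,1]-a[0],q[:,2]-a[1])-21,[20,2],loss="soft_l1")
print("t",round(s["time"],2),"tcp",np.round(s["tool_pos"]*1000,2),"F",np.round(s["contact_force"],1),"w",round(s["gripper_width"],3),"dial wz %.2f"%(s["tool_pos"][2]*1000-r.x[0]),"tool z %.2f"%r.x[1],"n",len(q),"res %.2f"%np.median(abs(r.fun)),"topz",np.round(np.percentile(wz[m],[90,97]),1))
E
python3 chk.py
```

```text
t 5.8 tcp [582.31 225.75 112.04] F [-0.3 -1.3 -0.3] w 0.379 dial wz 129.14 tool z -0.58 n 3592 res 0.36 topz [150.  150.5]
```

>>> drive_tool --motion '[[[0,0.04,0],[0,0,0],0.24],[[0,0.04,0],[0,0,0],0.24],[[0,0,0],[0,0,0],0.24]]'

```text
time: 6.15
tool_pos: [0.582, 0.2257, 0.1096]
tool_rot: [-0.659, 0.659, -0.257, 0.257]
contact_force: [0.3, 0.8, -0.3]
gripper_width: 0.383
```

>>> drive_tool --motion '[[[0,0.04,0],[0,0,0],0.24],[[0,0,0],[0,0,0],0.24],[[0,0,0],[0,0,0],0.24]]'

```text
time: 6.45
tool_pos: [0.5821, 0.2257, 0.1087]
tool_rot: [-0.659, 0.659, -0.257, 0.257]
contact_force: [-0.3, 0.1, 0.3]
gripper_width: 0.384
```

>>> drive_tool --motion '[[[0,0.04,0],[0,0,0],0.24],[[0,0,0],[0,0,0],0.24],[[0,0,0],[0,0,0],0.24]]'

```text
time: 6.75
tool_pos: [0.5821, 0.2257, 0.1078]
tool_rot: [-0.659, 0.659, -0.257, 0.257]
contact_force: [-0.4, -0.2, 0.1]
gripper_width: 0.379
```

>>> drive_tool --motion '[[[0,0.04,0],[0,0,0],0.24],[[0,0,0],[0,0,0],0.24]]'

```text
time: 6.95
tool_pos: [0.5824, 0.2258, 0.1074]
tool_rot: [0.659, -0.659, 0.257, -0.257]
contact_force: [-1.0, 0.2, 3.1]
gripper_width: 0.382
```

>>> drive_tool --motion '[[[0,0.04,0],[0,0,0],0.24],[[0,0,0],[0,0,0],0.24]]'

```text
time: 7.15
tool_pos: [0.5825, 0.2258, 0.1071]
tool_rot: [0.659, -0.659, 0.257, -0.257]
contact_force: [-2.9, -0.8, 6.6]
gripper_width: 0.379
```

>>> drive_tool --motion '[[[0,0.04,0],[0,0,0],0.24],[[0,0,0],[0,0,0],0.24]]'

```text
time: 7.35
tool_pos: [0.5825, 0.2259, 0.1067]
tool_rot: [0.659, -0.659, 0.257, -0.257]
contact_force: [-4.6, -1.4, 8.6]
gripper_width: 0.378
```

>>> drive_tool --motion '[[[0,0.04,0],[0,0,0],0.24],[[0,0,0],[0,0,0],0.24]]'

```text
time: 7.55
tool_pos: [0.5826, 0.2259, 0.1062]
tool_rot: [0.659, -0.659, 0.256, -0.257]
contact_force: [-5.4, -1.3, 11.1]
gripper_width: 0.385
```

```bash
python3 chk.py
```

```text
t 7.55 tcp [582.6  225.92 106.23] F [-5.4 -1.3 11.1] w 0.385 dial wz 129.16 tool z -0.91 n 3859 res 0.36 topz [150.  150.5]
```

>>> drive_tool --motion '[[[-0.03,0.04,-0.03],[0,0,0],0.24],[[0,0,0],[0,0,0],0.24]]'

```text
time: 7.8
tool_pos: [0.5825, 0.2259, 0.1059]
tool_rot: [0.659, -0.658, 0.256, -0.258]
contact_force: [-2.5, -1.8, 10.8]
gripper_width: 0.378
```

```bash
python3 chk.py;python3 -c "
from plant import manip;print(manip.state()['ft_torque'])"
```

```text
t 7.8 tcp [582.48 225.91 105.86] F [-2.5 -1.8 10.8] w 0.378 dial wz 129.18 tool z -0.79 n 3897 res 0.37 topz [150.  150.6]
[-0.21106383  0.56060166  0.00955135]
```

>>> drive_tool --motion '[[[-0.02,0.04,-0.02],[0,0,0],0.24],[[0,0,0],[0,0,0],0.24]]'

```text
time: 8.05
tool_pos: [0.5824, 0.2259, 0.1053]
tool_rot: [0.66, -0.658, 0.255, -0.258]
contact_force: [-1.9, -1.6, 11.6]
gripper_width: 0.379
```

>>> drive_tool --motion '[[[-0.01,0.04,-0.01],[0,0,0],0.24],[[0,0,0],[0,0,0],0.24]]'

```text
time: 8.25
tool_pos: [0.5823, 0.2259, 0.1045]
tool_rot: [0.66, -0.658, 0.255, -0.258]
contact_force: [-0.6, -1.6, 11.5]
gripper_width: 0.379
```

```bash
python3 chk.py
```

```text
t 8.25 tcp [582.35 225.94 104.54] F [-0.6 -1.6 11.5] w 0.379 dial wz 129.40 tool z -0.76 n 3943 res 0.37 topz [150.3 150.8]
```

>>> drive_tool --motion '[[[0,0.03,0],[0,0,0],0.24],[[0,0,0],[0,0,0],0.24]]'

```text
time: 8.5
tool_pos: [0.5824, 0.2259, 0.1039]
tool_rot: [0.66, -0.658, 0.255, -0.258]
contact_force: [-0.9, -1.6, 11.4]
gripper_width: 0.38
```

```bash
python3 chk.py
```

```text
t 8.5 tcp [582.4  225.92 103.86] F [-0.9 -1.6 11.4] w 0.38 dial wz 129.63 tool z -0.90 n 4006 res 0.36 topz [150.4 151. ]
```

>>> drive_tool --motion '[[[0,0.02,0],[0,0,0],0.24],[[0,0,0],[0,0,0],0.24]]'

```text
time: 8.75
tool_pos: [0.5824, 0.2259, 0.1033]
tool_rot: [0.66, -0.658, 0.255, -0.258]
contact_force: [-1.0, -2.2, 12.3]
gripper_width: 0.375
```

```bash
python3 chk.py
```

```text
t 8.75 tcp [582.37 225.93 103.33] F [-1.  -2.2 12.3] w 0.375 dial wz 129.83 tool z -0.97 n 4047 res 0.35 topz [150.7 151.3]
```

>>> drive_tool --motion '[[[0,0.02,0],[0,0,0],0.24],[[0,0,0],[0,0,0],0.24]]'

```text
time: 9.0
tool_pos: [0.5824, 0.2259, 0.1028]
tool_rot: [0.66, -0.658, 0.255, -0.258]
contact_force: [-1.1, -1.7, 10.7]
gripper_width: 0.378
```

```bash
python3 chk.py
```

```text
t 9.0 tcp [582.37 225.91 102.79] F [-1.1 -1.7 10.7] w 0.378 dial wz 130.13 tool z -1.02 n 4086 res 0.37 topz [151.  151.5]
```

>>> drive_tool --motion '[[[0,0.02,0],[0,0,0],0.24],[[0,0,0],[0,0,0],0.24]]'

```text
time: 9.25
tool_pos: [0.5823, 0.2259, 0.1022]
tool_rot: [0.66, -0.658, 0.255, -0.258]
contact_force: [-0.6, -1.3, 10.8]
gripper_width: 0.377
```

```bash
python3 chk.py
```

```text
t 9.25 tcp [582.35 225.93 102.19] F [-0.6 -1.3 10.8] w 0.377 dial wz 130.64 tool z -0.98 n 4212 res 0.38 topz [151.5 152.2]
```

>>> drive_tool --motion '[[[0,0.02,0],[0,0,0],0.24],[[0,0,0],[0,0,0],0.24]]'

```text
time: 9.5
tool_pos: [0.5824, 0.2259, 0.1016]
tool_rot: [0.66, -0.658, 0.255, -0.258]
contact_force: [-0.9, -0.7, 9.6]
gripper_width: 0.382
```

```bash
python3 chk.py
```

```text
t 9.5 tcp [582.37 225.91 101.61] F [-0.9 -0.7  9.6] w 0.382 dial wz 131.17 tool z -0.99 n 4325 res 0.37 topz [152.1 153.1]
```

>>> drive_tool --motion '[[[0,0.02,0],[0,0,0],0.24],[[0,0,0],[0,0,0],0.24]]'

```text
time: 9.75
tool_pos: [0.5823, 0.2259, 0.1007]
tool_rot: [0.66, -0.658, 0.255, -0.258]
contact_force: [0.5, -0.9, 8.1]
gripper_width: 0.377
```

```bash
python3 chk.py
```

```text
t 9.75 tcp [582.31 225.89 100.68] F [ 0.5 -0.9  8.1] w 0.377 dial wz 133.94 tool z -0.90 n 4679 res 0.40 topz [154.9 173.9]
```

The dial went from 129.2 to about 134 mm and the force dropped, so the lock looks open. I'll let the sleeve come forward and check.

>>> drive_tool --motion '[[[0,-0.2,0],[0,0,0],0.24],[[0,-0.3,0],[0,0,0],0.24],[[0,-0.2,0],[0,0,0],0.24],[[0,0,0],[0,0,0],0.24],[[0,0,0],[0,0,0],0.24]]'

```text
time: 10.3
tool_pos: [0.5795, 0.2255, 0.1143]
tool_rot: [-0.659, 0.659, -0.257, 0.256]
contact_force: [-0.2, 0.4, -0.0]
gripper_width: 0.382
```

```bash
python3 chk.py; python3 - <<'E'
from h import *
from plant import manip
f=manip.grab_frame("wrist");g=manip.grab_frame("side")
a=cv2.resize(f["img"][170:370,200:440],None,fx=2.2,fy=2.2);b=cv2.resize(g["img"][190:310,190:290],None,fx=2.7,fy=3.0)
c=np.zeros((440,800,3),np.uint8);c[:440,:528]=a;c[:360,530:800]=b;cv2.imwrite("pics/w4.png",c)
E
```

```text
t 10.3 tcp [579.46 225.52 114.28] F [-0.2  0.4 -0. ] w 0.382 dial wz 133.95 tool z 1.14 n 3768 res 0.36 topz [154.8 155.3]
```

View pics/w4.png

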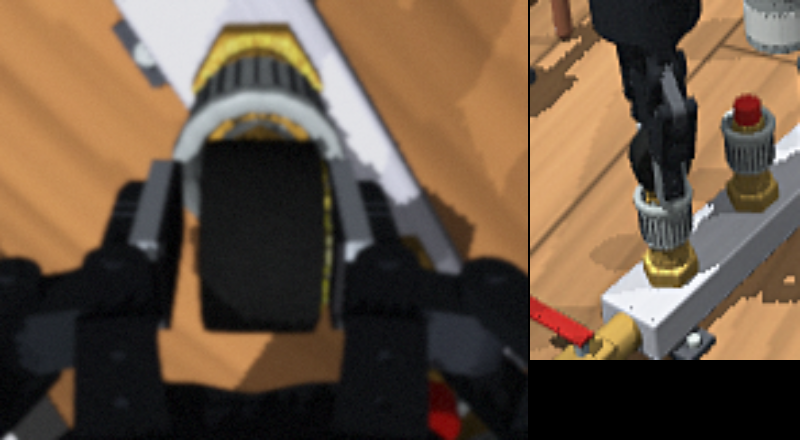

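The gauge is popped and stays up at 134 mm (+4.8). The sleeve is forward and the fingers are free, but the dial sits about 2 mm towards +x. I'll re-centre and grip.

>>> drive_tool --motion '[[[0.07,0,0.05],[0,0,0],0.24],[[0,0,0],[0,0,0],0.28],[[0,0,0],[0,0,0],0.32],[[0,0,0],[0,0,0],0.36],[[0,0,0],[0,0,0],0.4],[[0,0,0],[0,0,0],0.44],[[0,0,0],[0,0,0],0.5],[[0,0,0],[0,0,0],0.6],[[0,0,0],[0,0,0],0.8],[[0,0,0],[0,0,0],1],[[0,0,0],[0,0,0],1]]'

```text
time: 11.55
tool_pos: [0.5821, 0.2254, 0.1151]
tool_rot: [0.659, -0.659, 0.257, -0.257]
contact_force: [-0.1, 1.0, 1.8]
gripper_width: 0.273
```

```bash
python3 chk.py
```

```text
t 11.55 tcp [582.06 225.44 115.11] F [-0.1  1.   1.8] w 0.273 dial wz 133.84 tool z -0.56 n 3690 res 0.34 topz [154.7 155.2]
```

>>> drive_tool --motion '[[[0,-0.05,0],[0,0,0],1],[[0,-0.1,0],[0,0,0],1],[[0,-0.1,0],[0,0,0],1],[[0,-0.1,0],[0,0,0],1],[[0,-0.1,0],[0,0,0],1]]'

```text
time: 12.1
tool_pos: [0.5822, 0.2253, 0.1264]
tool_rot: [-0.659, 0.659, -0.257, 0.257]
contact_force: [-0.3, -0.3, -2.3]
gripper_width: 0.274
```

>>> drive_tool --motion '[[[0,-0.1,0],[0,0,0],1],[[0,-0.2,0],[0,0,0],1],[[0,-0.2,0],[0,0,0],1],[[0,-0.2,0],[0,0,0],1],[[0,-0.2,0],[0,0,0],1],[[0,-0.2,0],[0,0,0],1],[[0,-0.2,0],[0,0,0],1]]'

```text
time: 12.8
tool_pos: [0.5822, 0.2254, 0.1592]
tool_rot: [0.659, -0.659, 0.257, -0.257]
contact_force: [0.3, 0.3, -1.9]
gripper_width: 0.277
```

>>> drive_tool --motion '[[[0,-0.4,0],[0,0,0],1],[[0,-0.6,0],[0,0,0],1],[[0,-0.7,0],[0,0,0],1],[[0,-0.7,0],[0,0,0],1],[[0,0,0],[0,0,0],1],[[0,0,0],[0,0,0],1]]'

```text
time: 13.4
tool_pos: [0.5826, 0.2255, 0.22]
tool_rot: [0.659, -0.658, 0.256, -0.257]
contact_force: [0.1, 0.1, -2.3]
gripper_width: 0.274
```

```bash
python3 - <<'E'
from h import *
from plant import manip
s=manip.state();d=pickle.load(open("f0.pkl","rb"));t=d["top"]
print(s["time"],s["tool_pos"],s["contact_force"],s["gripper_width"],s["joint_pos"])
plan(s,(.512,-.193,.2),(.734,-.679))
g=manip.grab_frame("side");P=cloud(g)
h,sa,v=caps(g);m=(np.hypot(P[...,0]-.579,P[...,1]-.229)<.03)&(P[...,2]>.08)&(P[...,2]<.2);q=P[m];print(np.histogram(q[:,2],np.arange(.08,.2,.004)))
cv2.imwrite("pics/s5.png",cv2.resize(g["img"][130:330,170:370],None,fx=3,fy=3))
E
```

```text
13.4 [0.58261763 0.22547464 0.22001308] [ 0.05905239  0.14905523 -2.28388315] 0.27401504046122876 [ 2.50201237e-01  5.78001290e-02  1.62652308e+00 -5.62013789e-06
  1.45534189e+00  9.93260913e-01]
turn units [-0.018  0.039  0.012] world deg [-0.03  0.11 -0.2 ]
turn units [ 1.9000e-02 -3.5961e+01  2.9000e-02] world deg [-1.700e-01 -4.000e-02  1.798e+02]
shift units [  9.244   0.787 -14.239]
(array([ 33,  29,  42,  50,  63,  55, 114,  29,   0,   0,   0,   0,   0,
         0,   0,   0,   0,   0,   0,   0,   0,   0,   0,   1,   8,  14,
        18,  22,  34]), array([0.08 , 0.084, 0.088, 0.092, 0.096, 0.1  , 0.104, 0.108, 0.112,
       0.116, 0.12 , 0.124, 0.128, 0.132, 0.136, 0.14 , 0.144, 0.148,
       0.152, 0.156, 0.16 , 0.164, 0.168, 0.172, 0.176, 0.18 , 0.184,
       0.188, 0.192, 0.196]))
```

View pics/s5.png

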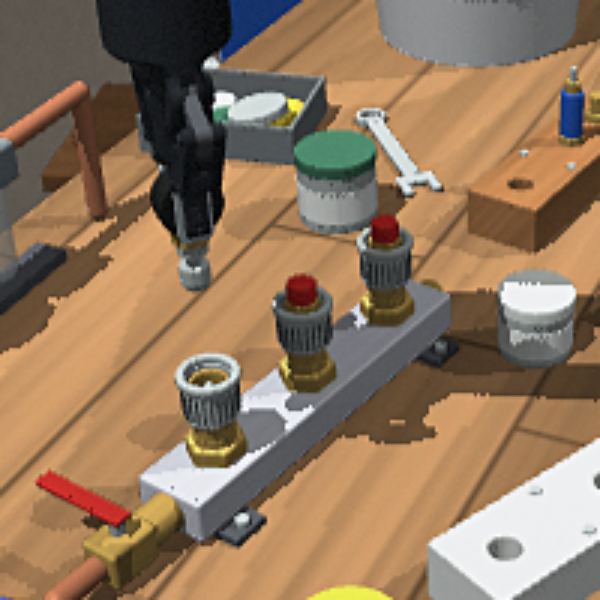

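The gauge is out and hanging straight. Its coupling's sleeve is forward (rim at 108 mm), and both plugs are untouched. The empty hole is at (520,184). Moving towards the rest.

>>> drive_tool --motion '[[[0.3,0,-0.5],[0,0,0],1],[[0.55,0,-0.9],[0,0,0],1],[[0.55,0,-1],[0,0,0],1],[[0.55,0,-1],[0,0,0],1],[[0.55,0,-1],[0,0,0],1],[[0.55,0,-1],[0,0,0],1],[[0.55,0,-1],[0,0,0],1],[[0.55,0,-1],[0,0,0],1],[[0.55,0,-1],[0,0,0],1],[[0.55,0,-1],[0,0,0],1],[[0.55,0,-1],[0,0,0],1],[[0.55,0,-1],[0,0,0],1]]'

```text
time: 14.65
tool_pos: [0.5047, -0.0934, 0.2176]
tool_rot: [-0.659, 0.659, -0.258, 0.256]
contact_force: [1.2, -0.4, -2.1]
gripper_width: 0.276
```

>>> drive_tool --motion '[[[0.55,0,-1],[0,0,0],1],[[0.55,0,-1],[0,0,0],1],[[0.55,0,-1],[0,0,0],1],[[0.55,0,-1],[0,0,0],1],[[0.55,0,-0.8],[0,0,0],1],[[0.3,0,-0.4],[0,0,0],1],[[0,0,0],[0,0,0],1],[[0,0,0],[0,0,0],1],[[0,0,0],[0,0,0],1]]'

```text
time: 15.55
tool_pos: [0.4745, -0.2382, 0.2185]
tool_rot: [0.659, -0.659, 0.257, -0.256]
contact_force: [0.5, 0.7, -2.4]
gripper_width: 0.272
```

```bash
cat > hole.py <<'E'
from h import *
from plant import manip
s=manip.state();f=manip.grab_frame("wrist");P=wcloud(s,f);M=rot(s["tool_rot"]).as_matrix()
pickle.dump((s,f),open("w6.pkl","wb"))
h,sa,v=caps(f)
print(np.round(s["tool_pos"],4),s["contact_force"],s["gripper_width"],"tilt tool y",M[:,1])
g=f["img"].sum(2,dtype=int);u0,v0=wpix(s,f,(.513,-.191,.045));print("exp",u0,v0)
x,y=int(u0),int(v0);b=40
sub=g[y-b:y+b,x-b:x+b];m=(sub<300).astype(np.uint8)
k,l,st,ce=cv2.connectedComponentsWithStats(m)
for i in range(1,k):
    if 80<st[i,4]<3000:
        c,_=cv2.findContours((l==i).astype(np.uint8),cv2.RETR_EXTERNAL,cv2.CHAIN_APPROX_NONE);c=max(c,key=len)[:,0]+[x-b,y-b]
        w=wray(s,f,c[:,0],c[:,1],.045);(cx,cy),r=cv2.minEnclosingCircle((w[:,:2]*1000).astype(np.float32))
        print(st[i],ce[i]+[x-b,y-b],"circle",cx,cy,r,"tool mm",(np.array([cx/1000,cy/1000,.045])-s["tool_pos"])@M*1000)
cv2.imwrite("pics/w6.png",f["img"])
E
python3 hole.py
```

```text
[ 0.4745 -0.2382  0.2185] [ 0.48088834  0.65760209 -2.44263818] 0.27231840796769624 tilt tool y [-3.94257909e-04  7.18908712e-04 -9.99999664e-01]
exp 310.5963401533504 114.33444664361383
[ 32  29  24  24 422] [313.17535545 114.56161137] circle 514.7977905273438 -193.0375518798828 11.917187690734863 tool mm [ -0.71001659 173.49841011  60.50613659]
```

View pics/w6.png

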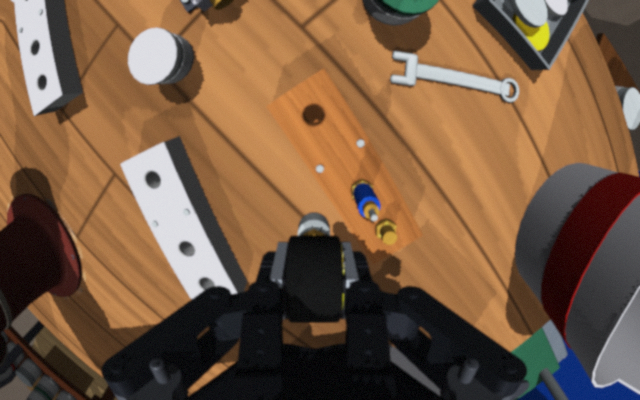

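The hole is at pixel (313,115), which is tool offset (-0.7, 60.5) mm. The gauge hangs straight, with its nipple tip at (313,222).

>>> drive_tool --motion '[[[-0.03,0,0.44],[0,0,0],1],[[0,0,1],[0,0,0],1],[[0,0,0.7],[0,0,0],1],[[0,0,0.3],[0,0,0],1],[[0,0.5,0],[0,0,0],1],[[0,0.8,0],[0,0,0],1],[[0,0.8,0],[0,0,0],1],[[0,0.8,0],[0,0,0],1],[[0,0.6,0],[0,0,0],1],[[0,0.4,0],[0,0,0],1],[[0,0.2,0],[0,0,0],1],[[0,0,0],[0,0,0],1]]'

```text
time: 16.8
tool_pos: [0.5149, -0.1938, 0.1157]
tool_rot: [0.659, -0.659, 0.257, -0.256]
contact_force: [0.4, -0.2, -1.5]
gripper_width: 0.274
```

```bash
python3 - <<'E'
from h import *
from plant import manip
s=manip.state();f=manip.grab_frame("wrist");g=manip.grab_frame("side");M=rot(s["tool_rot"]).as_matrix()
print(s["tool_pos"],s["contact_force"],s["time"],M[:,1],M[:,0])
print("hole err tool mm",(np.array([.5148,-.193,.045])-s["tool_pos"])@M*1000)
a=cv2.resize(f["img"][100:300,210:410],None,fx=2.2,fy=2.2)
b=cv2.resize(g["img"][130:230,300:400],None,fx=3.5,fy=3.5)
c=np.zeros((440,800,3),np.uint8);c[:,:440]=a;c[:350,445:795]=b;cv2.imwrite("pics/w7.png",c)
E
```

```text
[ 0.51491373 -0.19378863  0.11574968] [ 0.39225267 -0.16005783 -1.5472005 ] 16.8 [-8.15379558e-04  3.97972602e-04 -9.99999588e-01] [ 0.73632741 -0.67662485 -0.00086966]
hole err tool mm [-0.55582488 70.75005456  0.52203914]
```

View pics/w7.png

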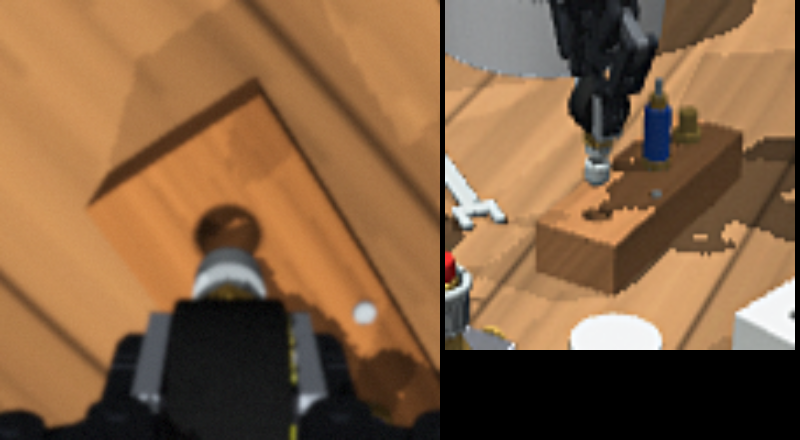

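The tip hangs over the hole in both views, with a small offset of about -0.6 mm in x and +1 mm in z. Correcting and entering slowly.

>>> drive_tool --motion '[[[-0.02,0.2,0.04],[0,0,0],1],[[0,0.2,0],[0,0,0],1],[[0,0.2,0],[0,0,0],1],[[0,0.1,0],[0,0,0],1],[[0,0.1,0],[0,0,0],1],[[0,0.1,0],[0,0,0],1],[[0,0.1,0],[0,0,0],1],[[0,0,0],[0,0,0],1],[[0,0,0],[0,0,0],1]]'

```text
time: 17.8
tool_pos: [0.5155, -0.1928, 0.0913]
tool_rot: [-0.659, 0.659, -0.257, 0.257]
contact_force: [-0.4, 0.5, -2.4]
gripper_width: 0.274
```

>>> drive_tool --motion '[[[0,0.1,0],[0,0,0],1],[[0,0.1,0],[0,0,0],1],[[0,0.1,0],[0,0,0],1],[[0,0,0],[0,0,0],1]]'

```text
time: 18.2
tool_pos: [0.5151, -0.1925, 0.0831]
tool_rot: [0.659, -0.659, 0.257, -0.256]
contact_force: [-0.1, 0.5, -2.3]
gripper_width: 0.273
```

>>> drive_tool --motion '[[[0,0.1,0],[0,0,0],1],[[0,0.1,0],[0,0,0],1],[[0,0.1,0],[0,0,0],1],[[0,0.1,0],[0,0,0],1],[[0,0,0],[0,0,0],1]]'

```text
time: 18.7
tool_pos: [0.5152, -0.1926, 0.0732]
tool_rot: [0.659, -0.659, 0.257, -0.256]
contact_force: [-0.8, -0.7, -2.6]
gripper_width: 0.276
```

>>> drive_tool --motion '[[[0,0.1,0],[0,0,0],1],[[0,0.1,0],[0,0,0],1],[[0,0.1,0],[0,0,0],1],[[0,0.1,0],[0,0,0],1],[[0,0,0],[0,0,0],1]]'

```text
time: 19.2
tool_pos: [0.5152, -0.1926, 0.0632]
tool_rot: [0.659, -0.659, 0.257, -0.256]
contact_force: [-0.4, -0.6, -2.4]
gripper_width: 0.273
```

>>> drive_tool --motion '[[[0,0.1,0],[0,0,0],1],[[0,0.1,0],[0,0,0],1],[[0,0.04,0],[0,0,0],1],[[0,0,0],[0,0,0],1],[[0,0,0],[0,0,0],1]]'

```text
time: 19.7
tool_pos: [0.5153, -0.1926, 0.0576]
tool_rot: [0.659, -0.659, 0.257, -0.257]
contact_force: [-0.9, -0.7, -2.1]
gripper_width: 0.276
```

Now in 0.5 mm steps until the hexagon touches the wood.

>>> drive_tool --motion '[[[0,0.02,0],[0,0,0],1],[[0,0.02,0],[0,0,0],1],[[0,0,0],[0,0,0],1]]'

```text
time: 20.0
tool_pos: [0.5156, -0.1928, 0.0569]
tool_rot: [-0.659, 0.659, -0.257, 0.257]
contact_force: [-0.9, -1.0, -1.2]
gripper_width: 0.273
```

>>> drive_tool --motion '[[[0,0.02,0],[0,0,0],1],[[0,0.02,0],[0,0,0],1],[[0,0,0],[0,0,0],1]]'

```text
time: 20.3
tool_pos: [0.5156, -0.1928, 0.0559]
tool_rot: [-0.659, 0.659, -0.257, 0.257]
contact_force: [-0.7, 0.3, -2.1]
gripper_width: 0.276
```

>>> drive_tool --motion '[[[0,0.02,0],[0,0,0],1],[[0,0.02,0],[0,0,0],1],[[0,0,0],[0,0,0],1]]'

```text
time: 20.6
tool_pos: [0.5155, -0.1928, 0.0547]
tool_rot: [-0.659, 0.659, -0.257, 0.257]
contact_force: [-0.0, -1.2, -0.9]
gripper_width: 0.273
```

>>> drive_tool --motion '[[[0,0.02,0],[0,0,0],1],[[0,0,0],[0,0,0],1],[[0,0,0],[0,0,0],1]]'

```text
time: 20.9
tool_pos: [0.5155, -0.1928, 0.0543]
tool_rot: [0.659, -0.659, 0.257, -0.257]
contact_force: [-0.5, -1.6, -1.7]
gripper_width: 0.275
```

>>> drive_tool --motion '[[[0,0.02,0],[0,0,0],1],[[0,0,0],[0,0,0],1],[[0,0,0],[0,0,0],1]]'

```text
time: 21.2
tool_pos: [0.5155, -0.1927, 0.0539]
tool_rot: [-0.659, 0.659, -0.257, 0.257]
contact_force: [-1.1, -0.3, -0.7]
gripper_width: 0.278
```

>>> drive_tool --motion '[[[0,0.02,0],[0,0,0],1],[[0,0,0],[0,0,0],1],[[0,0,0],[0,0,0],1]]'

```text
time: 21.5
tool_pos: [0.5155, -0.1928, 0.0538]
tool_rot: [-0.659, 0.659, -0.257, 0.257]
contact_force: [-3.7, 0.7, 4.9]
gripper_width: 0.27
```

Seated, with the force rising from -2 to +5 N. Releasing gently.

>>> drive_tool --motion '[[[0,0,0],[0,0,0],0.4],[[0,0,0],[0,0,0],0.35],[[0,0,0],[0,0,0],0.3],[[0,0,0],[0,0,0],0.2],[[0,0,0],[0,0,0],0.1],[[0,0,0],[0,0,0],0.0],[[0,0,0],[0,0,0],-0.1],[[0,0,0],[0,0,0],-0.1]]'

```text
time: 22.3
tool_pos: [0.5155, -0.1927, 0.0533]
tool_rot: [0.659, -0.659, 0.257, -0.257]
contact_force: [0.7, 0.6, 0.5]
gripper_width: 0.547
```

>>> drive_tool --motion '[[[0,-0.1,0],[0,0,0],-0.1],[[0,-0.3,0],[0,0,0],-0.1],[[0,-0.5,0],[0,0,0],-0.1],[[0,-0.7,0],[0,0,0],-0.1],[[0,-0.8,0],[0,0,0],-0.1],[[0,-0.8,0],[0,0,0],-0.1],[[0,-0.8,0],[0,0,0],-0.1],[[0,-0.6,0],[0,0,0],-0.1],[[0,0,0],[0,0,0],-0.1],[[0,0,0],[0,0,0],-0.1]]'

```text
time: 23.3
tool_pos: [0.5155, -0.1927, 0.1685]
tool_rot: [-0.659, 0.659, -0.257, 0.257]
contact_force: [-0.0, -1.1, -0.4]
gripper_width: 0.549
```

```bash
python3 - <<'E'
from h import *
from plant import manip
from scipy.optimize import least_squares
s=manip.state();f=manip.grab_frame("wrist");g=manip.grab_frame("side");M=rot(s["tool_rot"]).as_matrix()
print(s["time"],s["tool_pos"],s["contact_force"])
P=wcloud(s,f);h,sa,v=caps(f);tq=(P-s["tool_pos"])@M*1000;wz=P[...,2]*1000
m=(np.hypot(tq[...,0],tq[...,2])<32)&(abs(tq[...,0])<8)&(wz>60)&(wz<105)&(v<60);q=tq[m]
r=least_squares(lambda a:np.hypot(q[:,1]-a[0],q[:,2]-a[1])-21,[80,0],loss="soft_l1")
print("dial z (expect 74)",s["tool_pos"][2]*1000-r.x[0],r.x,np.median(abs(r.fun)),len(q))
blk=(wz>36)&(wz<54)&(np.hypot(P[...,0]-.5,P[...,1]+.26)<.06)&(h<20)&(sa>100);print("block top by wrist",np.median(wz[blk]),blk.sum())
a=cv2.resize(f["img"][100:300,210:410],None,fx=2,fy=2);b=cv2.resize(g["img"][110:310,200:400],None,fx=2,fy=2)
cv2.imwrite("pics/w8.png",np.hstack([a,b]))
E
```

```text
23.3 [ 0.51552152 -0.19274354  0.16853375] [-0.01271971 -1.05661195 -0.35083094]
dial z (expect 74) 72.51340161429619 [96.02034376 -0.37148503] 0.36596657840412306 1048
block top by wrist 43.88319307389188 4957
```

View pics/w8.png

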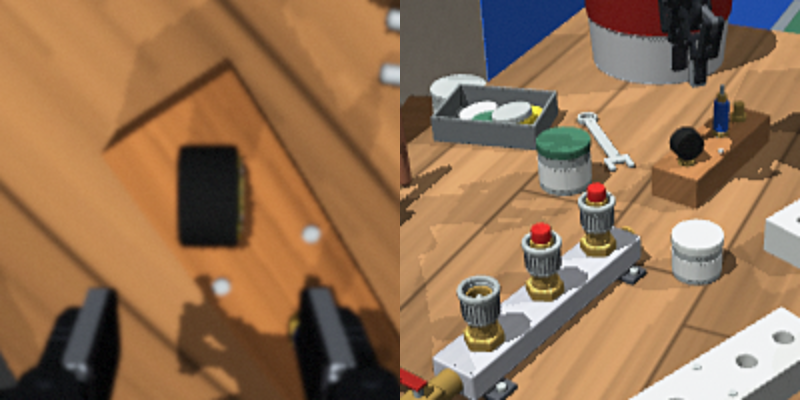

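The gauge stands upright in the rest. Its dial is 28.6 mm above the wood (29 expected), the coupling's sleeve is forward, and everything else is in place.

```bash
python3 -c "
from plant import manip
print(manip.job_done())"
```

```text
the job is handed in; nothing more can be done
None
```

The gauge is uncoupled and back upright in the rest's empty hole. I handed the job in at about 23 s, with the gripper open and clear of everything.

- **Letting the gauge go:** I set the fingertips on the sleeve's rim either side of the dial and pushed back in small steps. The highest reading between steps was about 12.5 N. The lock opened at about 7 mm and the dial popped up 4.8 mm. I did not feel the stop, and I let the sleeve forward straight away.
- **Drawing it out:** I then gripped the dial and lifted it straight out, with no side force beyond noise. The side camera put the rim back at about 108 mm, its forward position.
- **Seating it:** The nipple entered the hole without contact. The hexagon touched the wood at about 7 N above the hanging weight, and I released it there.

**Last checks:**
- The dial centre is 28.6 mm above the wood, against 29 mm nominal, so the hexagon is home within measuring error. The wrist camera reads heights about 1 mm low (block top 43.9 mm instead of 45), so I went by the difference.
- In the last pictures the gauge stands upright. The plugs, nozzle, spare, spanner and the two tins in view look undisturbed; I didn't measure them or check the third tin.

**Disagreements:** Early camera positions for the plugs differed by up to about 6 mm between views. I used the wrist camera for the final alignment. While I pressed the sleeve, a side force of about 5 N built up; I eased it off with a small sideways correction.

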